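# Load the glass square into the sprung nest

### The job

Load the pink square of glass into the grey nest: bring it over the square pocket (the brass fence and end stop are there to line it up), and press it down past the two sprung orange rollers until it lies flat and fully home on the pocket floor. It is glass, so push and press gently, never with more than 45 newtons, and leave the other things on the bench where they stand.

Things in the scene. Friction and masses are not known exactly. Their poses are not given: they have to be found in the camera images.
- blank: pink square glass sheet, 110 x 110 mm, 10 mm thick, about 0.3 kg (varies), edges along its x and y axes; origin at the centre of its underside. Starts flat on the nest's deck; too wide for the gripper.
- nest: grey steel loading nest, fixed to the bench (position, yaw vary), 174 mm along its x, 296 mm along y. Origin on the bench top. Its flat deck, 30 mm above the origin, spans x -100 to +56 mm, y -146 to +18 mm; beyond it in +y lies the pocket. Deck strips also border the pocket at -x (43 mm wide) and, under the brass bars, at +x and +y.
- pocket (a point): centre of the floor of the square pocket, at nest x 0, y +75, z +6 mm; axes as the nest's. Pocket 113 x 113 mm (nest x -56.5 to +56.5, y +18.5 to +131.5), so the glass has 3 mm play in all; 24 mm deep below the deck. The underside of seated glass lies here, its top 14 mm below the deck.
- fence (a point): middle of the top of the fence's inner face, at nest x +56.5, y 0, z +40 mm; axes as the nest's. The fence is a brass bar 18 mm wide along the whole +x side of deck and pocket, 10 mm higher than the deck; the pocket wall is plumb with it.
- stop (a point): middle of the top of the end stop's inner face, at nest x 0, y +131.5, z +40 mm; axes as the nest's. The stop is a brass bar 18 mm wide across the +y end of the pocket (x -60 to +56 mm), 10 mm higher than the deck, plumb with the pocket wall.
- roller (a point): middle of the orange roller in the pocket wall at nest x -56.5 mm; its twin is at x +56.5 mm. Each is 14 mm thick, 70 mm long along nest y, sprung, sticks out 4 mm. Glass slid over the pocket sinks 3 mm and rests on both; pressed down with about 10 to 20 N it makes them give way and they snap back above it.
- cup: pink glass cup, 72 mm wide, 95 mm tall, upright; origin at the centre of its base. Bystander.
- dish: small aluminium bowl, 110 mm wide, 40 mm tall; origin at the centre of its base. Bystander.
- pan: round steel pan, 170 mm wide, 50 mm tall; origin at the centre of its base. Bystander.
- brush: bench brush lying along its x axis, origin on its underside. Bystander.
- frit: jar with blue cap, 60 mm wide, 90 mm tall; origin at the centre of its base. Bystander.
- frit2: jar with red cap, 60 mm wide, 90 mm tall; origin at the centre of its base. Bystander.
- rodrest: corrugated steel rest, 60 x 200 mm, 25 mm tall, with four coloured glass rods 120 mm long fixed on it along x; origin at the centre of its base. Bystander.

How it is judged:
By the outcome, as a careful person would: the job done as asked, in the order asked, and still so for the second after the job is handed in, with the robot touching nothing.
It also fails if it takes over 64 s, if anything falls off the work surface, if the arm or the gripper's body presses on something with over 40 N, if the wrist force passes 120 N, or if a joint passes its speed limit or range.

### The arm

A 7-joint arm with a two-finger parallel gripper is mounted at the origin on the work surface. World frame = base frame: x ahead of the robot, y to its left, z up, the work surface at z = 0. Lengths are in mm, angles in rad, forces in N, time in s.
With the tool pointing down it reaches from about 425 to 825 mm from the base axis. Payload 3.6 kg.
Tool frame: the origin (TCP) lies between the finger pads; the fingertips stand 25 mm ahead of it and the grasp point (between the pads) lies 6 mm ahead of it; z points along the fingers, y is the line along which they close (so a half turn about z gives the same grasp; the last joint's range is limited). The gripper opens to 93 mm and grips with 3 to 60 N. Pads are 15 mm wide; open, the fingers measure 128 mm over their backs; the gripper's body (75 mm by 188 mm) begins 65 mm behind the grasp point.
Start: joints at [-1.173, 0.615, -0.013, 1.423, 0.008, 1.103, -0.04], TCP at [267.855, 592.214, 243.64] pointing down, gripper open.
Joint ranges: [-3.12, 3.12], [-0.3, 2.06], [-1.34, 1.32], [0.26, 2.42], [-1.36, 4.5], [0.01, 1.98], [-2.84, 2.84]. Speed limits (rad/s): [2.79, 2.79, 3.14, 3.14, 3.14, 3.14, 3.14].

### API

Orientations are given as a rotation vector (axis times angle).
In Python, from station import sense, get_image, job_done gives the robot as it stands.
- The arm moves only by the tool servo_tool, never from a script. Its argument "moves" is a list of rows, each an object of numbers: "tx", "ty", "tz": the shift along the world's x, y, z in mm; "rx", "ry", "rz": the turn, a rotation vector about the world's x, y, z in degrees. In form: [{"tx": .., "ty": .., "tz": .., "rx": .., "ry": .., "rz": ..}, ...]. A call has 1 to 12 rows; each row is the pose to reach, as a shift and turn from the pose commanded when the call began; what a row does not reach only later rows make up. A row lasts 1/10 s, in which the tool goes at most 50 mm and 8.59 degrees, less where a joint would pass 70% of its speed; a pose out of reach is approached as far as the arm can. A call with a gripper value outside its range is refused whole. "fingers" is the closure, from 0 (fully open) to 1 (shut), set as the call begins (left out, the last holds). The fingers move at their own pace and stop on an object; "force" is the grip in N (left out, the last holds). Time passes only in rows, so rows that repeat a pose let the fingers close. It gives the time, the measured TCP pose, the force, the opening and the grip force at its end, in the units of the state.
- sense(): the state, without advancing time (a new reading comes with each control period).
- get_image(name): name is "scene" or "top" or "wrist"; returns a dict with "img" (480x640x3 uint8, red, green, blue), "fx", "fy", "cx", "cy" (pixels), "cam_to_world" (4x4, takes a point from camera to world coordinates). Camera axes: x right, y up, looking along -z (the intrinsics and any distortion apply to the point x, -y, -z); pixel columns grow to the right and rows downward; lengths in mm; the calibration is good to about 2 mm. A picture is of the moment at which its call begins. There is no depth.
- job_done(): hands the job in; it is judged then, once.
The state is a dict: "clock": time; "joints": joint angles; "qvel": joint speeds; "effort": joint torques, N m; "ee_pos": TCP position; "tool_rot": TCP orientation; "ft_force": force on the tool from outside, world axes, zero at the start; "torque": the same for the moment, N m; "finger_gap": opening from 0.0 (shut) to 1.0 (fully open); "grip_force": force on a finger pad.
Only numpy, scipy, OpenCV 4.12 (cv2) and the standard library are available. Lean on these libraries where they do the work, as an engineer would, in place of code of your own. Each camera call takes 0.05 s, during which the arm holds its last target. There are 200 camera calls.

## Working session

There is one attempt and no reset: what is moved stays moved. The work goes in short steps, Python scripts to look and compute and a tool call to move; the robot and the scene stay as the last step left them, time stands still between calls to the robot, and variables do not carry over. Pictures are saved under pics/ and viewed, at most 10 in all, crops included, and the job is handed in when it is done.

Besides the shell and the picture viewer there is one more tool, called after "Request:" by a JSON object that holds its "name" and its "arguments". servo_tool: Moves the arm, as the interface text tells. Its arguments: {"type":"object","properties":{"moves":{"type":"array","items":{"type":"object","properties":{"tx":{"type":"number"},"ty":{"type":"number"},"tz":{"type":"number"},"rx":{"type":"number"},"ry":{"type":"number"},"rz":{"type":"number"}}}},"fingers":{"type":"number"},"force":{"type":"number"}},"required":["moves"]}

```bash
mkdir -p pics; ls
python3 - <<'E'
from station import *
import cv2
print(sense())
for n in("top","scene"):
    d=get_image(n); cv2.imwrite(f"pics/{n}0.png",d["img"][:,:,::-1]); print(n,{k:v for k,v in d.items() if k!="img"})
E
```

```text
pics
{'clock': 0.0, 'joints': array([-1.17251052,  0.615916  , -0.01259195,  1.42488462,  0.00810409,
        1.10337835, -0.04040396]), 'qvel': array([-0.00071624,  0.00093137,  0.00083178, -0.00063712, -0.00240969,
        0.00023071, -0.00089387]), 'effort': array([-5.56159957e-04, -4.58939016e+01,  2.09060563e-01, -1.65747249e+01,
       -6.10898808e-02,  2.03104829e-02,  2.34378585e-04]), 'ee_pos': array([267.58890558, 591.57550894, 242.48797738]), 'tool_rot': array([-0.66207636, -3.07054   ,  0.00391027]), 'ft_force': array([ 0.45763546, -0.59128335,  0.25864046]), 'torque': array([0.03721857, 0.00924506, 0.0292215 ]), 'grip_force': 0.0, 'finger_gap': 1.0015140030316365}
top {'fx': 583.6923020691851, 'fy': 583.6923020691851, 'cx': 320.8753176755702, 'cy': 240.05496612047884, 'cam_to_world': array([[ 1.99418935e-02,  9.98104583e-01, -5.82199443e-02,
         5.08080529e+02],
       [-9.99475305e-01,  1.84150135e-02, -2.66458641e-02,
        -3.42797843e+01],
       [-2.55232380e-02,  5.87207656e-02,  9.97948113e-01,
         1.27494067e+03],
       [ 0.00000000e+00,  0.00000000e+00,  0.00000000e+00,
         1.00000000e+00]])}
scene {'fx': 451.7581710617629, 'fy': 451.7581710617629, 'cx': 322.7951859080869, 'cy': 242.9771903480124, 'cam_to_world': array([[ 1.23520122e-01, -7.45158011e-01,  6.55349005e-01,
         1.18684953e+03],
       [ 9.92307217e-01,  9.82837999e-02, -7.52773672e-02,
        -8.47984356e+01],
       [-8.31665726e-03,  6.59605817e-01,  7.51565699e-01,
         7.56815474e+02],
       [ 0.00000000e+00,  0.00000000e+00,  0.00000000e+00,
         1.00000000e+00]])}
```

View pics/top0.png

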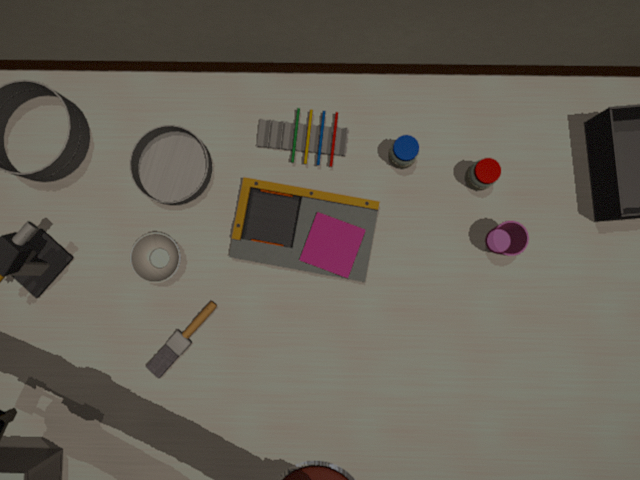

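View pics/scene0.png

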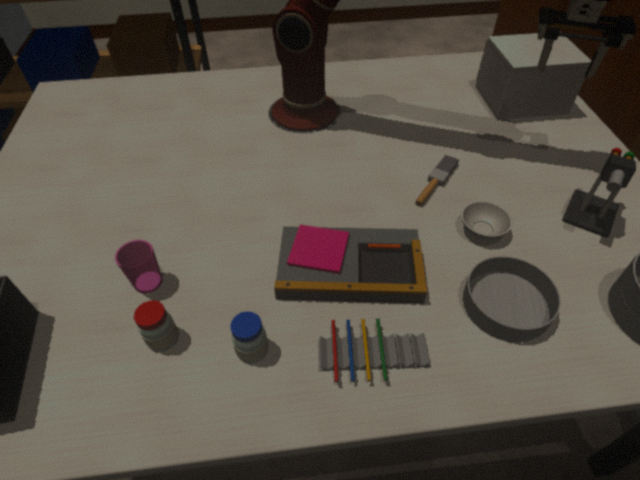

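Top view: the fence runs along (245,180)-(378,205), the stop is at (240,210), and the pocket at about (272,218). The glass is at about (332,244), turned relative to the nest. The scene view agrees, and the area around the glass is clear.

```bash
cat > h.py <<'E'
import numpy as np, cv2
from station import *
def w2(d,px,z):
    px=np.atleast_2d(px).astype(float);M=d["cam_to_world"]
    r=np.c_[(px[:,0]-d["cx"])/d["fx"],-(px[:,1]-d["cy"])/d["fy"],-np.ones(len(px))]@M[:3,:3].T
    return (M[:3,3]+r*((z-M[2,3])/r[:,2])[:,None])[:,:2]
def proj(d,P):
    M=d["cam_to_world"];c=(np.atleast_2d(P)-M[:3,3])@M[:3,:3]
    return np.c_[d["cx"]+d["fx"]*c[:,0]/-c[:,2],d["cy"]-d["fy"]*c[:,1]/-c[:,2]]
def rect(d,lo,hi,z,roi=None):
    h=cv2.cvtColor(d["img"],cv2.COLOR_RGB2HSV);m=cv2.inRange(h,lo,hi)
    if roi: k=np.zeros_like(m);k[roi[1]:roi[3],roi[0]:roi[2]]=1;m=m*k
    c=max(cv2.findContours(m,0,1)[0],key=cv2.contourArea)
    W=w2(d,c[:,0,:],z).astype(np.float32)
    return cv2.minAreaRect(W),cv2.boxPoints(cv2.minAreaRect(W))
E
python3 - <<'E'
from h import *
d=get_image("top")
print(rect(d,(145,120,60),(175,255,255),40,(280,190,390,300)))
h=cv2.cvtColor(d["img"],cv2.COLOR_RGB2HSV)
print(h[188,280],h[244,332],h[200,240])
print(rect(d,(15,120,80),(32,255,255),40,(220,165,390,290)))
im=cv2.resize(d["img"][165:295,215:395],None,fx=4.4,fy=4.4,interpolation=cv2.INTER_CUBIC)
cv2.imwrite("pics/c1.png",im[:,:,::-1])
E
```

```text
(((571.1856689453125, -24.76323699951172), (110.05396270751953, 109.38203430175781), 70.60709381103516), array([[501.3262  , -58.50835 ],
       [604.5023  , -94.82803 ],
       [641.04517 ,   8.981876],
       [537.869   ,  45.30156 ]], dtype=float32))
[ 21 230 121] [164 174 129] [ 20 214 124]
(((622.9088134765625, 33.604095458984375), (296.44573974609375, 134.01034545898438), 80.79505157470703), array([[ 533.0558  , -101.991455],
       [ 665.34045 , -123.42862 ],
       [ 712.76184 ,  169.19965 ],
       [ 580.4772  ,  190.63681 ]], dtype=float32))
```

View pics/c1.png

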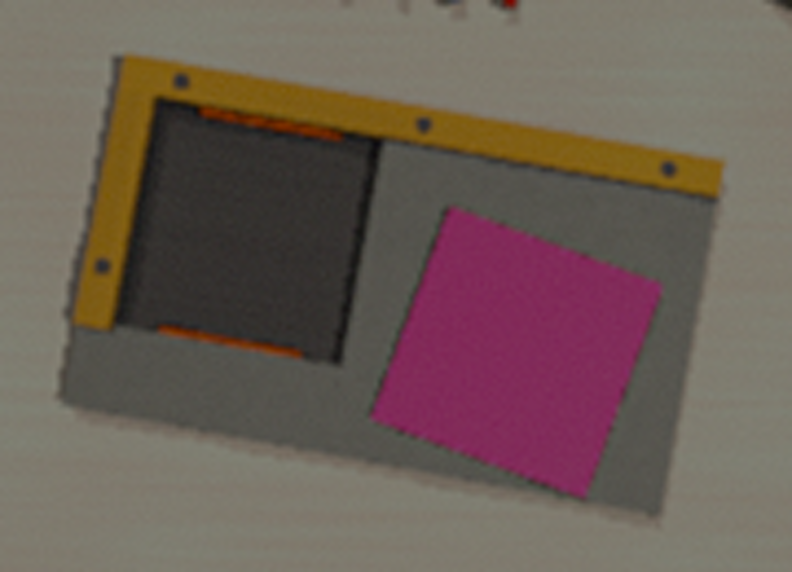

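Top crop: glass corners at about (448,207), (660,285), (585,497) and (372,415). The pocket lies left of (378,140)-(340,362), with the orange rollers on its upper and lower walls. Results:

- Nest origin is at about (615.3, 33.4), yaw -9.2°.
- The glass centre is at nest (-34, -64), turned about -10° relative to the nest.

First I'll square it against the fence with two spread fingers.

Request:
{"name": "servo_tool", "arguments": {"moves": [{"tx":221,"ty":-602,"tz":-90,"rz":15.1},{"tx":221,"ty":-602,"tz":-90,"rz":15.1},{"tx":221,"ty":-602,"tz":-90,"rz":15.1},{"tx":221,"ty":-602,"tz":-90,"rz":15.1},{"tx":221,"ty":-602,"tz":-90,"rz":15.1},{"tx":221,"ty":-602,"tz":-90,"rz":15.1},{"tx":221,"ty":-602,"tz":-90,"rz":15.1},{"tx":221,"ty":-602,"tz":-90,"rz":15.1},{"tx":221,"ty":-602,"tz":-90,"rz":15.1},{"tx":221,"ty":-602,"tz":-90,"rz":15.1},{"tx":221,"ty":-602,"tz":-90,"rz":15.1},{"tx":221,"ty":-602,"tz":-90,"rz":15.1}], "fingers": 0.46}}

```text
invalid input
```

Request:
{"name": "servo_tool", "arguments": {"moves": [{"tx":221,"ty":-602,"tz":-90,"rx":0,"ry":0,"rz":15.1},{"tx":221,"ty":-602,"tz":-90,"rx":0,"ry":0,"rz":15.1},{"tx":221,"ty":-602,"tz":-90,"rx":0,"ry":0,"rz":15.1},{"tx":221,"ty":-602,"tz":-90,"rx":0,"ry":0,"rz":15.1},{"tx":221,"ty":-602,"tz":-90,"rx":0,"ry":0,"rz":15.1},{"tx":221,"ty":-602,"tz":-90,"rx":0,"ry":0,"rz":15.1},{"tx":221,"ty":-602,"tz":-90,"rx":0,"ry":0,"rz":15.1},{"tx":221,"ty":-602,"tz":-90,"rx":0,"ry":0,"rz":15.1},{"tx":221,"ty":-602,"tz":-90,"rx":0,"ry":0,"rz":15.1},{"tx":221,"ty":-602,"tz":-90,"rx":0,"ry":0,"rz":15.1},{"tx":221,"ty":-602,"tz":-90,"rx":0,"ry":0,"rz":15.1},{"tx":221,"ty":-602,"tz":-90,"rx":0,"ry":0,"rz":15.1}], "fingers": 0.46, "force": 20}}

```text
clock: 1.35
ee_pos: [473.1, 32.6, 160.0]
tool_rot: [0.253, 3.131, 0.0]
ft_force: [0.3, 0.9, 0.1]
finger_gap: 0.538
grip_force: 0.0
```

Request:
{"name": "servo_tool", "arguments": {"moves": [{"tx":12,"ty":-35,"tz":-60,"rx":0,"ry":0,"rz":0},{"tx":12,"ty":-35,"tz":-60,"rx":0,"ry":0,"rz":0},{"tx":12,"ty":-35,"tz":-60,"rx":0,"ry":0,"rz":0},{"tx":12,"ty":-35,"tz":-60,"rx":0,"ry":0,"rz":0},{"tx":12,"ty":-35,"tz":-60,"rx":0,"ry":0,"rz":0}]}}

```text
clock: 1.85
ee_pos: [485.1, 1.0, 101.3]
tool_rot: [0.249, 3.13, 0.002]
ft_force: [-0.0, 0.4, -0.6]
finger_gap: 0.542
grip_force: 0.0
```

```bash
cat >> h.py <<'E'
O=np.array([615.3,33.4]);ex=np.array([.987,-.160]);ey=np.array([.160,.987])
def nest(p): p=np.atleast_2d(p)-O; return np.c_[p@ex,p@ey].round(1)
def world(n): return (O+n[0]*ex+n[1]*ey).round(1)
E
python3 - <<'E'
from h import *
s=sense();print(s["ee_pos"],s["tool_rot"],nest(s["ee_pos"][:2]),world((-118,-64)))
d=get_image("wrist"); cv2.imwrite("pics/w1.png",d["img"][:,:,::-1]); print(rect(d,(145,120,60),(175,255,255),40))
E
```

```text
[485.13770958   0.98688961 101.30633301] [2.49141748e-01 3.12988264e+00 1.59808805e-03] [[-123.3  -52.8]] [488.6 -10.9]
(((532.5587158203125, -5.632408142089844), (84.80040740966797, 47.35909652709961), 80.8621597290039), array([[502.4461  , -43.733967],
       [549.20416 , -51.25507 ],
       [562.6713  ,  32.46915 ],
       [515.91327 ,  39.990253]], dtype=float32))
```

View pics/w1.png

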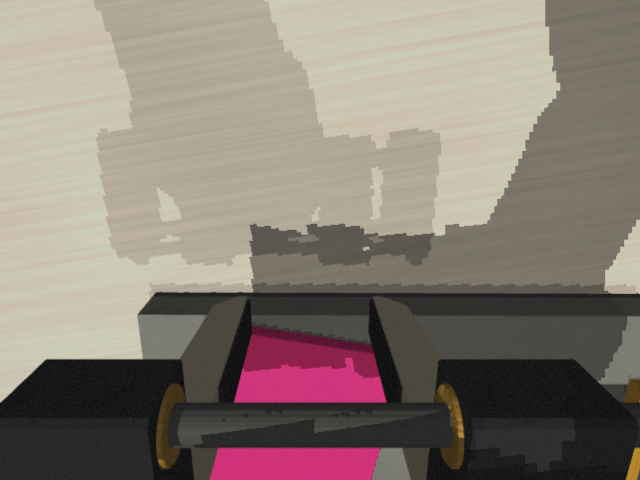

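Wrist view, taken from the fence side: the fingers straddle the glass centreline, and the -x glass edge runs from (250,325) to (375,345). The tips are still on the image-top side of that edge, off the glass. I'll shift and lower just outside the edge.

Request:
{"name": "servo_tool", "arguments": {"moves": [{"tx":3,"ty":-10,"tz":0,"rx":0,"ry":0,"rz":0},{"tx":3,"ty":-10,"tz":-22,"rx":0,"ry":0,"rz":0},{"tx":3,"ty":-10,"tz":-43,"rx":0,"ry":0,"rz":0},{"tx":3,"ty":-10,"tz":-43,"rx":0,"ry":0,"rz":0},{"tx":3,"ty":-10,"tz":-43,"rx":0,"ry":0,"rz":0}]}}

```text
clock: 2.4
ee_pos: [487.9, -10.7, 57.8]
tool_rot: [0.253, 3.131, -0.0]
ft_force: [0.7, -0.1, 0.3]
finger_gap: 0.543
grip_force: 0.0
```

Request:
{"name": "servo_tool", "arguments": {"moves": [{"tx":4,"ty":-0.6,"tz":0,"rx":0,"ry":0,"rz":0},{"tx":8,"ty":-1.3,"tz":0,"rx":0,"ry":0,"rz":0},{"tx":12,"ty":-1.9,"tz":0,"rx":0,"ry":0,"rz":0},{"tx":16,"ty":-2.6,"tz":0,"rx":0,"ry":0,"rz":0},{"tx":20,"ty":-3.2,"tz":0,"rx":0,"ry":0,"rz":0},{"tx":24,"ty":-3.9,"tz":0,"rx":0,"ry":0,"rz":0},{"tx":28,"ty":-4.5,"tz":0,"rx":0,"ry":0,"rz":0},{"tx":32,"ty":-5.2,"tz":0,"rx":0,"ry":0,"rz":0},{"tx":36,"ty":-5.8,"tz":0,"rx":0,"ry":0,"rz":0},{"tx":40,"ty":-6.5,"tz":0,"rx":0,"ry":0,"rz":0},{"tx":44,"ty":-7.1,"tz":0,"rx":0,"ry":0,"rz":0}]}}

```text
clock: 3.5
ee_pos: [532.0, -17.4, 57.2]
tool_rot: [0.252, 3.131, 0.0]
ft_force: [-2.1, 0.3, 1.3]
finger_gap: 0.543
grip_force: 1.2
```

Run:
```python
from h import *
s=sense();print(s["ee_pos"],s["ft_force"],nest(s["ee_pos"][:2]))
d=get_image("top"); cv2.imwrite("pics/t2.png",cv2.resize(d["img"][165:295,215:395],None,fx=4.4,fy=4.4)[:,:,::-1]); r,b=rect(d,(145,120,60),(175,255,255),40,(280,170,390,300));print(r,nest(b))
```

```text
[532.04510691 -17.43768336  57.19888563] [-2.09014448  0.32326663  1.27980634] [[-74.  -63.5]]
((616.6563720703125, -21.918670654296875), (110.04549407958984, 69.77119445800781), 80.94921112060547) [[ -24.5 -109.5]
 [  45.2 -109.3]
 [  44.9    0.7]
 [ -24.8    0.5]]
```

View pics/t2.png

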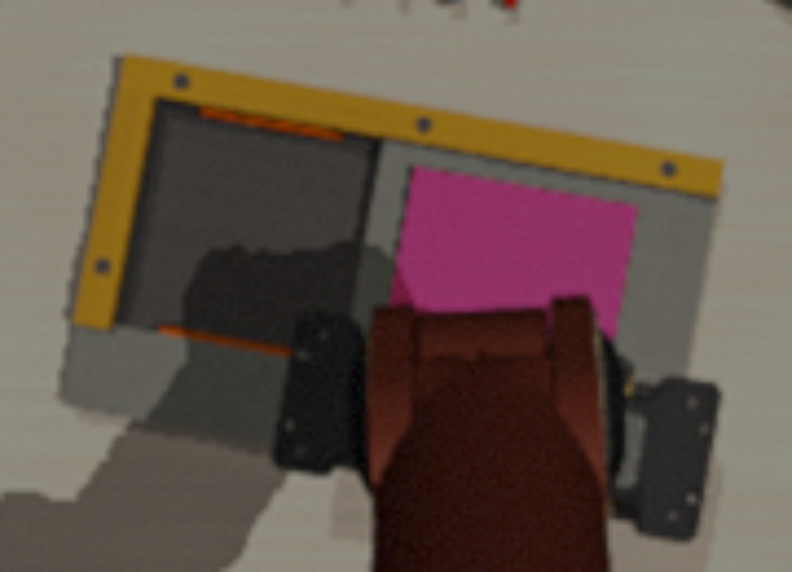

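The glass is now square to the fence: its upper edge runs from (412,168) to (637,207), with about an 11 mm gap left.

Request:
{"name": "servo_tool", "arguments": {"moves": [{"tx":3,"ty":-0.5,"tz":0.5,"rx":0,"ry":0,"rz":0},{"tx":6,"ty":-1,"tz":0.5,"rx":0,"ry":0,"rz":0},{"tx":8,"ty":-1.3,"tz":0.5,"rx":0,"ry":0,"rz":0},{"tx":9,"ty":-1.5,"tz":0.5,"rx":0,"ry":0,"rz":0},{"tx":10,"ty":-1.6,"tz":0.5,"rx":0,"ry":0,"rz":0}]}}

```text
clock: 4.05
ee_pos: [541.5, -19.1, 57.7]
tool_rot: [-0.252, -3.131, -0.0]
ft_force: [-1.4, -0.1, -0.6]
finger_gap: 0.539
grip_force: 0.7
```

Request:
{"name": "servo_tool", "arguments": {"moves": [{"tx":0.5,"ty":0,"tz":0,"rx":0,"ry":0,"rz":0},{"tx":1,"ty":-0.2,"tz":0,"rx":0,"ry":0,"rz":0}]}}

```text
clock: 4.25
ee_pos: [542.6, -19.4, 57.7]
tool_rot: [0.253, 3.131, -0.0]
ft_force: [-1.7, -0.4, -1.4]
finger_gap: 0.538
grip_force: 0.6
```

Request:
{"name": "servo_tool", "arguments": {"moves": [{"tx":0.5,"ty":0,"tz":0,"rx":0,"ry":0,"rz":0},{"tx":1,"ty":-0.2,"tz":0,"rx":0,"ry":0,"rz":0}]}}

```text
clock: 4.45
ee_pos: [543.1, -19.5, 57.7]
tool_rot: [-0.253, -3.13, -0.0]
ft_force: [-2.7, 1.3, 0.8]
finger_gap: 0.542
grip_force: 1.3
```

Request:
{"name": "servo_tool", "arguments": {"moves": [{"tx":0.4,"ty":0,"tz":0,"rx":0,"ry":0,"rz":0},{"tx":0.8,"ty":-0.1,"tz":0,"rx":0,"ry":0,"rz":0}]}}

```text
clock: 4.65
ee_pos: [543.2, -19.6, 57.7]
tool_rot: [-0.253, -3.129, 0.0]
ft_force: [-4.6, 1.4, 3.4]
finger_gap: 0.54
grip_force: 2.4
```

Request:
{"name": "servo_tool", "arguments": {"moves": [{"tx":0.5,"ty":-0.1,"tz":0,"rx":0,"ry":0,"rz":0},{"tx":1,"ty":-0.2,"tz":0,"rx":0,"ry":0,"rz":0}]}}

```text
clock: 4.85
ee_pos: [543.3, -19.5, 57.7]
tool_rot: [-0.252, -3.127, 0.0]
ft_force: [-7.1, 0.9, 4.7]
finger_gap: 0.537
grip_force: 3.3
```

Request:
{"name": "servo_tool", "arguments": {"moves": [{"tx":-14,"ty":2.2,"tz":0,"rx":0,"ry":0,"rz":0},{"tx":-14,"ty":2.2,"tz":45,"rx":0,"ry":0,"rz":0},{"tx":50,"ty":-80.5,"tz":45,"rx":0,"ry":0,"rz":-90},{"tx":50,"ty":-80.5,"tz":45,"rx":0,"ry":0,"rz":-90},{"tx":50,"ty":-80.5,"tz":45,"rx":0,"ry":0,"rz":-90},{"tx":50,"ty":-80.5,"tz":45,"rx":0,"ry":0,"rz":-90},{"tx":50,"ty":-80.5,"tz":45,"rx":0,"ry":0,"rz":-90},{"tx":50,"ty":-80.5,"tz":45,"rx":0,"ry":0,"rz":-90},{"tx":50,"ty":-80.5,"tz":45,"rx":0,"ry":0,"rz":-90},{"tx":50,"ty":-80.5,"tz":45,"rx":0,"ry":0,"rz":-90},{"tx":50,"ty":-80.5,"tz":45,"rx":0,"ry":0,"rz":-90},{"tx":50,"ty":-80.5,"tz":45,"rx":0,"ry":0,"rz":-90}]}}

```text
clock: 6.05
ee_pos: [597.4, -101.2, 103.4]
tool_rot: [2.322, 2.109, 0.003]
ft_force: [-0.1, 0.2, 0.4]
finger_gap: 0.539
grip_force: 0.0
```

Run:
```python
from h import *
s=sense();print(s["ee_pos"],s["tool_rot"],nest(s["ee_pos"][:2]),world((1,-136)))
d=get_image("top"); cv2.imwrite("pics/t3.png",cv2.resize(d["img"][165:295,215:395],None,fx=4.4,fy=4.4)[:,:,::-1]); r,b=rect(d,(145,120,60),(175,255,255),40,(280,170,390,300));print(r,nest(b))
```

```text
[ 597.42691353 -101.15167021  103.36410944] [2.32209076 2.10919728 0.00341791] [[   3.9 -135.7]] [ 594.5 -101. ]
((609.5433959960938, -10.110237121582031), (88.00656127929688, 109.4122543334961), 80.60013580322266) [[-53.6 -87.7]
 [ 55.8 -88. ]
 [ 56.1  -0.1]
 [-53.3   0.3]]
```

View pics/t3.png

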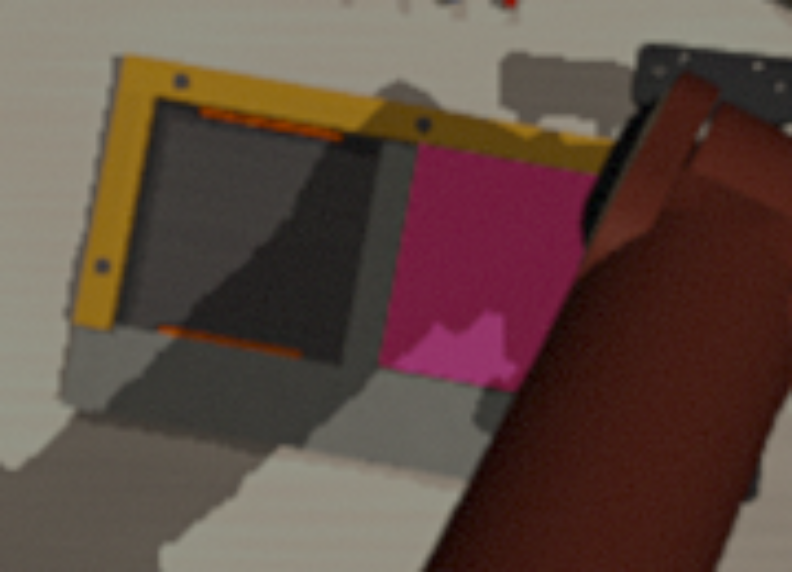

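The glass is flush on the fence, with its edge from (415,145) to (590,175) touching the brass, and the gripper is behind its -y edge. I'll finish the turn and lower.

Request:
{"name": "servo_tool", "arguments": {"moves": [{"tx":-3,"ty":0,"tz":0,"rx":0,"ry":0,"rz":-3.7},{"tx":-3,"ty":0,"tz":-23,"rx":0,"ry":0,"rz":-3.7},{"tx":-3,"ty":0,"tz":-45.5,"rx":0,"ry":0,"rz":-3.7},{"tx":-3,"ty":0,"tz":-45.5,"rx":0,"ry":0,"rz":-3.7}]}}

```text
clock: 6.5
ee_pos: [594.1, -101.0, 56.6]
tool_rot: [2.381, 2.044, 0.002]
ft_force: [0.3, -0.0, -0.6]
finger_gap: 0.541
grip_force: 0.0
```

Request:
{"name": "servo_tool", "arguments": {"moves": [{"tx":0.8,"ty":4.9,"tz":0,"rx":0,"ry":0,"rz":0},{"tx":1.6,"ty":9.9,"tz":0,"rx":0,"ry":0,"rz":0},{"tx":2.4,"ty":14.8,"tz":0,"rx":0,"ry":0,"rz":0},{"tx":3.2,"ty":19.7,"tz":0,"rx":0,"ry":0,"rz":0},{"tx":4,"ty":24.7,"tz":0,"rx":0,"ry":0,"rz":0},{"tx":4.8,"ty":29.6,"tz":0,"rx":0,"ry":0,"rz":0}]}}

```text
clock: 7.1
ee_pos: [597.4, -71.4, 57.6]
tool_rot: [2.386, 2.041, -0.001]
ft_force: [-1.1, -2.7, 2.1]
finger_gap: 0.543
grip_force: 1.2
```

Request:
{"name": "servo_tool", "arguments": {"moves": [{"tx":1,"ty":5.9,"tz":0,"rx":0,"ry":0,"rz":0},{"tx":2,"ty":11.8,"tz":0,"rx":0,"ry":0,"rz":0},{"tx":3,"ty":17.7,"tz":0,"rx":0,"ry":0,"rz":0},{"tx":4,"ty":23.6,"tz":0,"rx":0,"ry":0,"rz":0},{"tx":5,"ty":29.5,"tz":0,"rx":0,"ry":0,"rz":0},{"tx":6,"ty":35.4,"tz":0,"rx":0,"ry":0,"rz":0},{"tx":7,"ty":41.3,"tz":0,"rx":0,"ry":0,"rz":0},{"tx":8,"ty":47.2,"tz":0,"rx":0,"ry":0,"rz":0}]}}

```text
clock: 7.9
ee_pos: [605.2, -23.2, 57.2]
tool_rot: [-2.387, -2.043, 0.0]
ft_force: [1.1, -2.6, 2.8]
finger_gap: 0.54
grip_force: 1.5
```

Run:
```python
from h import *
s=sense();print(s["ee_pos"],s["ft_force"],nest(s["ee_pos"][:2]))
d=get_image("top"); cv2.imwrite("pics/t4.png",cv2.resize(d["img"][165:295,215:395],None,fx=4.4,fy=4.4)[:,:,::-1]); r,b=rect(d,(145,120,60),(175,255,255),40,(230,170,390,300));print(r,nest(b))
```

```text
[605.21094892 -23.15943523  57.19599148] [ 1.06622792 -2.56546977  2.76734665] [[ -0.9 -57.4]]
((622.8846435546875, 73.33287048339844), (46.172733306884766, 110.83467864990234), 78.87808227539062) [[-55.1  19.4]
 [ 55.7  15.7]
 [ 57.2  61.8]
 [-53.5  65.5]]
```

View pics/t4.png

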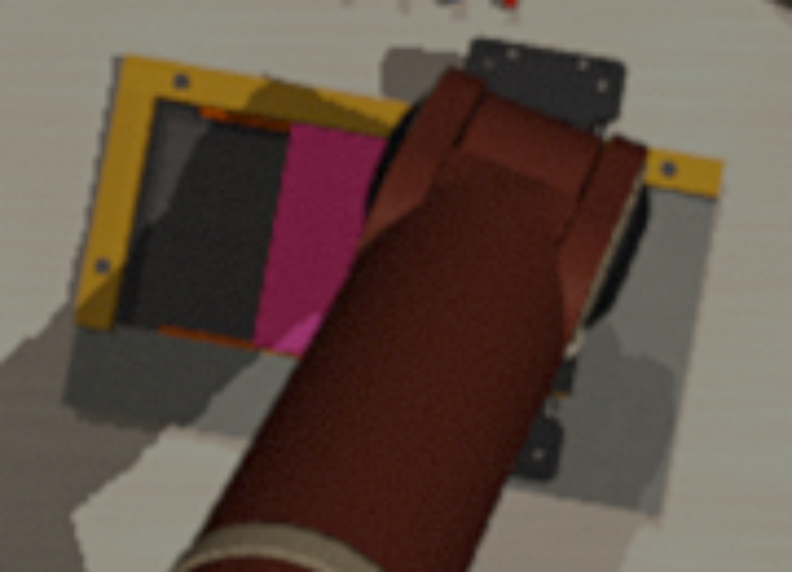

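The leading edge, (290,128)-(255,345), is nearly parallel to the pocket and over the rollers, still against the fence. I'll continue.

Request:
{"name": "servo_tool", "arguments": {"moves": [{"tx":1,"ty":5.9,"tz":0,"rx":0,"ry":0,"rz":0},{"tx":2,"ty":11.8,"tz":0,"rx":0,"ry":0,"rz":0},{"tx":3,"ty":17.7,"tz":0,"rx":0,"ry":0,"rz":0},{"tx":4,"ty":23.6,"tz":0,"rx":0,"ry":0,"rz":0},{"tx":5,"ty":29.5,"tz":0,"rx":0,"ry":0,"rz":0},{"tx":6,"ty":35.4,"tz":0,"rx":0,"ry":0,"rz":0}]}}

```text
clock: 8.55
ee_pos: [611.3, 12.1, 57.3]
tool_rot: [2.387, 2.043, -0.0]
ft_force: [-1.2, -2.7, 1.3]
finger_gap: 0.537
grip_force: 1.3
```

Request:
{"name": "servo_tool", "arguments": {"moves": [{"tx":0.7,"ty":4,"tz":0,"rx":0,"ry":0,"rz":0},{"tx":1.4,"ty":8,"tz":0,"rx":0,"ry":0,"rz":0},{"tx":2,"ty":12,"tz":0,"rx":0,"ry":0,"rz":0},{"tx":2.6,"ty":16,"tz":0,"rx":0,"ry":0,"rz":0},{"tx":3.2,"ty":20,"tz":0,"rx":0,"ry":0,"rz":0}]}}

```text
clock: 9.05
ee_pos: [614.1, 32.5, 56.8]
tool_rot: [-2.386, -2.042, 0.001]
ft_force: [-0.6, -1.2, -0.5]
finger_gap: 0.541
grip_force: 0.7
```

Run:
```python
from h import *
s=sense();print(s["ee_pos"],s["ft_force"],nest(s["ee_pos"][:2]))
d=get_image("top"); r,b=rect(d,(145,120,60),(175,255,255),38,(230,170,390,300));print(r,nest(b))
```

```text
[614.13403649  32.54358276  56.83496963] [-0.60547415 -1.19533568 -0.47818808] [[-1. -1.]]
((633.4927368164062, 140.76284790039062), (24.523250579833984, 110.93865203857422), 77.50213623046875) [[-55.3  99.8]
 [ 55.4  93.5]
 [ 56.9 117.9]
 [-53.9 124.3]]
```

Request:
{"name": "servo_tool", "arguments": {"moves": [{"tx":0.3,"ty":2,"tz":0,"rx":0,"ry":0,"rz":0},{"tx":0.6,"ty":4,"tz":0,"rx":0,"ry":0,"rz":0},{"tx":1,"ty":6,"tz":0,"rx":0,"ry":0,"rz":0},{"tx":1.3,"ty":8,"tz":0,"rx":0,"ry":0,"rz":0},{"tx":1.5,"ty":9,"tz":0,"rx":0,"ry":0,"rz":0},{"tx":1.6,"ty":10,"tz":0,"rx":0,"ry":0,"rz":0}]}}

```text
clock: 9.7
ee_pos: [616.0, 41.7, 57.3]
tool_rot: [-2.387, -2.043, 0.0]
ft_force: [-0.6, -2.1, -1.2]
finger_gap: 0.541
grip_force: 0.7
```

Request:
{"name": "servo_tool", "arguments": {"moves": [{"tx":0.1,"ty":0.5,"tz":0,"rx":0,"ry":0,"rz":0},{"tx":0.2,"ty":1,"tz":0,"rx":0,"ry":0,"rz":0},{"tx":0.2,"ty":1.5,"tz":0,"rx":0,"ry":0,"rz":0}]}}

```text
clock: 10.0
ee_pos: [616.4, 43.1, 57.3]
tool_rot: [2.387, 2.042, 0.0]
ft_force: [-0.9, -0.8, -0.3]
finger_gap: 0.538
grip_force: 0.7
```

Request:
{"name": "servo_tool", "arguments": {"moves": [{"tx":0.1,"ty":0.5,"tz":0,"rx":0,"ry":0,"rz":0},{"tx":0.2,"ty":1,"tz":0,"rx":0,"ry":0,"rz":0},{"tx":0.2,"ty":1.5,"tz":0,"rx":0,"ry":0,"rz":0}]}}

```text
clock: 10.3
ee_pos: [616.7, 43.9, 57.4]
tool_rot: [2.387, 2.041, -0.0]
ft_force: [0.2, -2.1, -0.7]
finger_gap: 0.541
grip_force: 1.4
```

Request:
{"name": "servo_tool", "arguments": {"moves": [{"tx":0.1,"ty":0.5,"tz":0,"rx":0,"ry":0,"rz":0},{"tx":0.2,"ty":1,"tz":0,"rx":0,"ry":0,"rz":0},{"tx":0.2,"ty":1.4,"tz":0,"rx":0,"ry":0,"rz":0}]}}

```text
clock: 10.6
ee_pos: [616.9, 44.9, 57.4]
tool_rot: [2.387, 2.04, -0.001]
ft_force: [0.7, -5.4, -0.9]
finger_gap: 0.539
grip_force: 2.5
```

Request:
{"name": "servo_tool", "arguments": {"moves": [{"tx":0.1,"ty":0.6,"tz":0,"rx":0,"ry":0,"rz":0},{"tx":0.2,"ty":1.2,"tz":0,"rx":0,"ry":0,"rz":0}]}}

```text
clock: 10.8
ee_pos: [617.0, 45.1, 57.4]
tool_rot: [2.387, 2.039, -0.002]
ft_force: [0.7, -6.3, -0.8]
finger_gap: 0.537
grip_force: 3.2
```

Request:
{"name": "servo_tool", "arguments": {"moves": [{"tx":-1.6,"ty":-10,"tz":0,"rx":0,"ry":0,"rz":0},{"tx":-1.6,"ty":-10,"tz":40,"rx":0,"ry":0,"rz":0},{"tx":12,"ty":40,"tz":40,"rx":0,"ry":0,"rz":0},{"tx":12,"ty":62,"tz":20,"rx":0,"ry":0,"rz":0},{"tx":12,"ty":62,"tz":15,"rx":0,"ry":0,"rz":0},{"tx":12,"ty":62,"tz":15,"rx":0,"ry":0,"rz":0}]}}

```text
clock: 11.4
ee_pos: [627.4, 111.5, 71.0]
tool_rot: [-2.381, -2.044, 0.002]
ft_force: [-0.0, -0.6, -0.1]
finger_gap: 0.54
grip_force: 0.0
```

Run:
```python
from h import *
s=sense();print(s["ee_pos"],s["ft_force"],nest(s["ee_pos"][:2]))
d=get_image("top"); a=cv2.resize(d["img"][160:260,225:345],None,fx=5,fy=5)
d=get_image("scene"); b=cv2.resize(d["img"][210:330,260:440],None,fx=4,fy=4)
cv2.imwrite("pics/t5.png",a[:,:,::-1]); cv2.imwrite("pics/s5.png",b[:,:,::-1])
```

```text
[627.36604526 111.51078777  70.96769544] [-0.04050502 -0.57928274 -0.0876029 ] [[-0.6 79. ]]
```

View pics/s5.png

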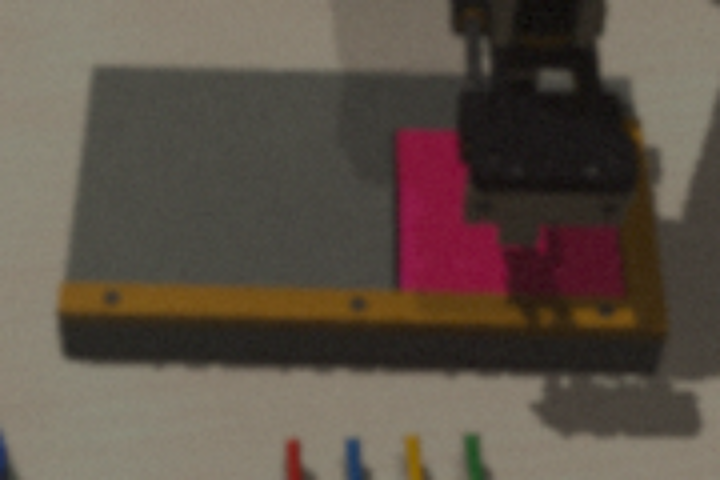

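The glass, at (400..622,130..292), fills the pocket with only a thin dark gap at its -y edge, resting on the rollers. Now I'll press it down gently.

Request:
{"name": "servo_tool", "arguments": {"moves": [{"tx":0.5,"ty":-3.5,"tz":-4,"rx":0,"ry":0,"rz":0},{"tx":0.5,"ty":-3.5,"tz":-7,"rx":0,"ry":0,"rz":0},{"tx":0.5,"ty":-3.5,"tz":-8,"rx":0,"ry":0,"rz":0},{"tx":0.5,"ty":-3.5,"tz":-9,"rx":0,"ry":0,"rz":0},{"tx":0.5,"ty":-3.5,"tz":-10,"rx":0,"ry":0,"rz":0}]}}

```text
clock: 12.0
ee_pos: [629.4, 105.7, 62.3]
tool_rot: [2.387, 2.043, 0.0]
ft_force: [-0.6, -0.2, 1.6]
finger_gap: 0.537
grip_force: 1.1
```

Request:
{"name": "servo_tool", "arguments": {"moves": [{"tx":0,"ty":0,"tz":-0.7,"rx":0,"ry":0,"rz":0},{"tx":0,"ty":0,"tz":-1.4,"rx":0,"ry":0,"rz":0},{"tx":0,"ty":0,"tz":-2,"rx":0,"ry":0,"rz":0}]}}

```text
clock: 12.3
ee_pos: [629.4, 105.6, 61.6]
tool_rot: [-2.387, -2.043, -0.001]
ft_force: [-3.0, -0.9, 5.9]
finger_gap: 0.539
grip_force: 2.9
```

Request:
{"name": "servo_tool", "arguments": {"moves": [{"tx":0,"ty":0,"tz":-0.7,"rx":0,"ry":0,"rz":0},{"tx":0,"ty":0,"tz":-1.4,"rx":0,"ry":0,"rz":0},{"tx":0,"ty":0,"tz":-2,"rx":0,"ry":0,"rz":0}]}}

```text
clock: 12.6
ee_pos: [629.3, 106.1, 58.0]
tool_rot: [-2.386, -2.043, -0.0]
ft_force: [-0.7, 1.1, 2.2]
finger_gap: 0.544
grip_force: 1.4
```

Request:
{"name": "servo_tool", "arguments": {"moves": [{"tx":0,"ty":0,"tz":-0.7,"rx":0,"ry":0,"rz":0},{"tx":0,"ty":0,"tz":-1.4,"rx":0,"ry":0,"rz":0},{"tx":0,"ty":0,"tz":-2,"rx":0,"ry":0,"rz":0}]}}

```text
clock: 12.9
ee_pos: [629.5, 106.1, 57.6]
tool_rot: [-2.386, -2.043, -0.001]
ft_force: [-3.6, 0.1, 10.3]
finger_gap: 0.537
grip_force: 5.7
```

Request:
{"name": "servo_tool", "arguments": {"moves": [{"tx":0,"ty":0,"tz":-0.7,"rx":0,"ry":0,"rz":0},{"tx":0,"ty":0,"tz":-1.4,"rx":0,"ry":0,"rz":0}]}}

```text
clock: 13.1
ee_pos: [629.6, 106.0, 57.3]
tool_rot: [-2.386, -2.043, -0.002]
ft_force: [-5.0, 0.8, 14.7]
finger_gap: 0.539
grip_force: 7.3
```

Request:
{"name": "servo_tool", "arguments": {"moves": [{"tx":0,"ty":0,"tz":-0.7,"rx":0,"ry":0,"rz":0},{"tx":0,"ty":0,"tz":-1.4,"rx":0,"ry":0,"rz":0}]}}

```text
clock: 13.3
ee_pos: [628.5, 106.2, 54.0]
tool_rot: [-2.385, -2.042, 0.001]
ft_force: [-1.8, 0.1, 1.6]
finger_gap: 0.54
grip_force: 0.7
```

Request:
{"name": "servo_tool", "arguments": {"moves": [{"tx":0,"ty":0,"tz":-0.7,"rx":0,"ry":0,"rz":0},{"tx":0,"ty":0,"tz":-1.4,"rx":0,"ry":0,"rz":0},{"tx":0,"ty":0,"tz":-2,"rx":0,"ry":0,"rz":0}]}}

```text
clock: 13.6
ee_pos: [629.4, 105.7, 50.9]
tool_rot: [2.387, 2.043, -0.0]
ft_force: [0.1, -0.2, -0.4]
finger_gap: 0.539
grip_force: 0.0
```

Request:
{"name": "servo_tool", "arguments": {"moves": [{"tx":0,"ty":0,"tz":-0.7,"rx":0,"ry":0,"rz":0},{"tx":0,"ty":0,"tz":-1.4,"rx":0,"ry":0,"rz":0},{"tx":0,"ty":0,"tz":-2,"rx":0,"ry":0,"rz":0}]}}

```text
clock: 13.9
ee_pos: [629.4, 105.7, 49.3]
tool_rot: [-2.387, -2.043, 0.0]
ft_force: [-0.6, -0.2, -0.4]
finger_gap: 0.539
grip_force: 0.0
```

Request:
{"name": "servo_tool", "arguments": {"moves": [{"tx":0,"ty":0,"tz":-0.7,"rx":0,"ry":0,"rz":0},{"tx":0,"ty":0,"tz":-1.4,"rx":0,"ry":0,"rz":0},{"tx":0,"ty":0,"tz":-2,"rx":0,"ry":0,"rz":0}]}}

```text
clock: 14.2
ee_pos: [629.3, 105.9, 47.4]
tool_rot: [-2.387, -2.043, -0.0]
ft_force: [1.6, -0.0, -0.2]
finger_gap: 0.54
grip_force: 0.0
```

Request:
{"name": "servo_tool", "arguments": {"moves": [{"tx":0,"ty":0,"tz":-1.5,"rx":0,"ry":0,"rz":0},{"tx":0,"ty":0,"tz":-3,"rx":0,"ry":0,"rz":0},{"tx":0,"ty":0,"tz":-4.5,"rx":0,"ry":0,"rz":0}]}}

```text
clock: 14.5
ee_pos: [629.3, 105.9, 42.8]
tool_rot: [-2.387, -2.043, 0.0]
ft_force: [0.3, 0.6, -0.5]
finger_gap: 0.538
grip_force: 0.0
```

Request:
{"name": "servo_tool", "arguments": {"moves": [{"tx":0,"ty":0,"tz":-0.7,"rx":0,"ry":0,"rz":0},{"tx":0,"ty":0,"tz":-1.4,"rx":0,"ry":0,"rz":0},{"tx":0,"ty":0,"tz":-2,"rx":0,"ry":0,"rz":0}]}}

```text
clock: 14.8
ee_pos: [629.3, 105.8, 41.4]
tool_rot: [-2.386, -2.043, -0.0]
ft_force: [-1.8, 0.7, 6.1]
finger_gap: 0.539
grip_force: 3.0
```

Request:
{"name": "servo_tool", "arguments": {"moves": [{"tx":0,"ty":0,"tz":-0.7,"rx":0,"ry":0,"rz":0},{"tx":0,"ty":0,"tz":-1.4,"rx":0,"ry":0,"rz":0},{"tx":0,"ty":0,"tz":-2,"rx":0,"ry":0,"rz":0}]}}

```text
clock: 15.1
ee_pos: [629.3, 105.8, 41.4]
tool_rot: [-2.386, -2.042, -0.001]
ft_force: [-6.2, -0.3, 16.2]
finger_gap: 0.538
grip_force: 7.9
```

It is solid at TCP z ≈ 41, the expected home height. I'll lift clear and check.

Request:
{"name": "servo_tool", "arguments": {"moves": [{"tx":0,"ty":0,"tz":30,"rx":0,"ry":0,"rz":0},{"tx":0,"ty":0,"tz":80,"rx":0,"ry":0,"rz":0},{"tx":0,"ty":0,"tz":130,"rx":0,"ry":0,"rz":0},{"tx":-100,"ty":-300,"tz":170,"rx":0,"ry":0,"rz":0},{"tx":-100,"ty":-300,"tz":170,"rx":0,"ry":0,"rz":0},{"tx":-100,"ty":-300,"tz":170,"rx":0,"ry":0,"rz":0},{"tx":-100,"ty":-300,"tz":170,"rx":0,"ry":0,"rz":0},{"tx":-100,"ty":-300,"tz":170,"rx":0,"ry":0,"rz":0},{"tx":-100,"ty":-300,"tz":170,"rx":0,"ry":0,"rz":0},{"tx":-100,"ty":-300,"tz":170,"rx":0,"ry":0,"rz":0},{"tx":-100,"ty":-300,"tz":170,"rx":0,"ry":0,"rz":0}]}}

```text
clock: 16.2
ee_pos: [527.7, -198.9, 209.9]
tool_rot: [2.393, 2.031, -0.002]
ft_force: [-0.1, -0.5, -0.4]
finger_gap: 0.54
grip_force: 0.0
```

Run:
```python
from h import *
d=get_image("top"); a=cv2.resize(d["img"][160:260,225:325],(400,400),interpolation=cv2.INTER_CUBIC)
r,b=rect(d,(145,120,50),(175,255,255),16,(230,170,330,270));print(r,nest(b))
d=get_image("scene"); b=cv2.resize(d["img"][220:310,340:430],(400,400),interpolation=cv2.INTER_CUBIC)
cv2.imwrite("pics/f6.png",np.hstack([a,b])[:,:,::-1])
```

```text
((628.3290405273438, 107.95771026611328), (111.35938262939453, 111.10832977294922), 80.73417663574219) [[-54.7  20.1]
 [ 56.4  19.9]
 [ 56.5 131.3]
 [-54.6 131.4]]
```

View pics/f6.png

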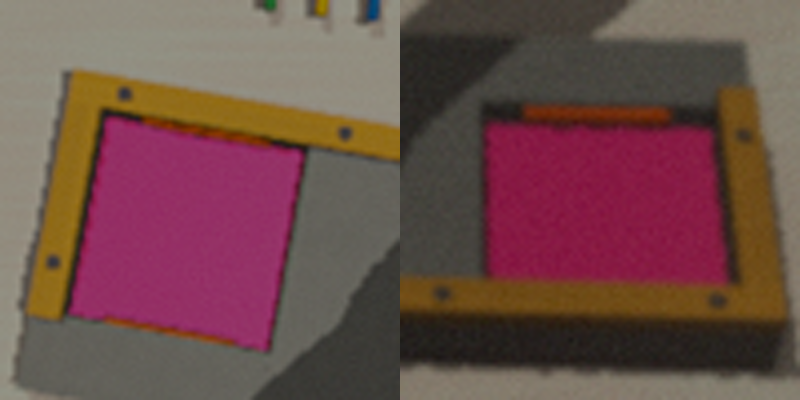

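The glass lies flat below both orange rollers: left panel, rollers at (205,130) and (170,332); right panel, roller above the glass at (595,113). Its size and pose match the pocket floor depth, so I'm handing in.

```bash
python3 -c "
from station import *
print(job_done())"
```

```text
the job is handed in; nothing more can be done
None
```

The pink glass is pressed past both rollers and lies flat on the pocket floor. The highest force I read was about 17 N, nothing else on the bench was touched, and the job was handed in at about 16 s.

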